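Re-sort three turned sleeves into their colour-coded nests

ROBOT

A 6-joint arm with a two-finger parallel gripper is mounted at the origin on the work surface. World frame = base frame: x ahead of the robot, y to its left, z up, the work surface at z = 0. Lengths are in m, angles in degrees, forces in N, time in s.
With the tool pointing down it reaches from about 0.4 to 0.825 m from the base axis. Payload 7 kg.
Tool frame: the origin (TCP) lies midway between the tips of the shut fingers; the grasp point (between the pads) lies 19 mm behind it (r.grasp_offset is the distance from the TCP to the grasp point, in m); z points along the fingers, x is the direction in which the jaws open and shut, and the axes are right-handed (so a half turn about z gives the same grasp; the last joint's range is limited). The gripper opens to 88 mm and grips with 3 to 60 N. Pads are 19 mm wide; open, the fingers measure 130 mm over their backs; the gripper's body (78 mm by 193 mm) begins 47 mm behind the grasp point.
Start: joints at [-51.675, 20.546, 0.682, 0, -70.136, -16.507], TCP at [0.251, -0.627, 0.192] pointing down, gripper open.
Joint ranges: [-176.03, 176.03], [-82.01, 121.73], [-58.28, 71.71], [-173.87, 95.51], [-174.79, -0.11], [-173.66, 173.66]. Speed limits (degrees/s): [136.94, 136.94, 172.46, 180, 180, 180].

INTERFACE

Orientations are given as [roll, pitch, yaw] about the fixed x, y, z axes, in that order (R = Rz(yaw) Ry(pitch) Rx(roll)).
In Python, from plant import r gives the robot as it stands.
- The arm moves only by the tool step_arm, never from a script. Its argument "deltas" is a list of rows, each a list of 7 numbers: the turn, a rotation vector about the tool's x, y, z in rad, then the shift along the tool's x, y, z in mm, then the opening, from -1 (shut) to 1 (fully open), so that 0 is half open. In form: [[ax, ay, az, x, y, z, grip], ...]. A call has 1 to 10 rows; each row shifts and turns the pose as measured when the row begins, along the tool's axes as they then stand; what a row does not reach is not made up. A row lasts 1/10 s, in which the tool goes at most 50 mm and 8.59 degrees, less where a joint would pass 70% of its speed; a pose out of reach is approached as far as the arm can. A call with a gripper value outside its range is refused whole. The fingers move at their own pace and stop on an object; "squeeze" is the grip in N (left out, the last holds). Time passes only in rows, so rows that do not move let the fingers close. It gives the time, the measured TCP pose, the force and the opening at its end, in the units of the state.
- r.get_state(): the state, without advancing time (a new reading comes with each control period).
- r.capture(name): name is "scene" or "top" or "wrist"; returns the picture (400x640x3 uint8, red, green, blue); there is no depth.
- r.camera_info(name): a dict with "vertical_fov" (degrees; the focal length in pixels is half the picture's height over the tangent of half this angle, whatever the lens; pixels are square), "cx", "cy" (the principal point, pixels), "view" (4x4, takes a point from world to camera coordinates). Camera axes: x right, y down, z forward; pixel columns grow to the right and rows downward; lengths in m; the calibration is good to about 2 mm. The wrist camera is an equidistant fisheye: a pixel r from the principal point sees the ray r / f radians off the axis. A picture is of the moment at which its call begins: read the wrist's pose just before it. camera_info takes no time and is no camera call; for the wrist camera it gives the pose at the moment of the call.
- r.close_job(): hands the job in, once; it reports no verdict.
The state is a dict: "time_s": time; "joints": joint angles; "qd": joint speeds; "joint_torque": joint torques, N m; "tcp_pos": TCP position; "eef_rot": TCP orientation; "contact_force": force on the tool from outside, world axes, zero at the start; "moment": the same for the moment, N m; "gripper_width": finger opening in m.
Only numpy, scipy, OpenCV 4.12 (cv2) and the standard library are available. Lean on these libraries where they do the work, as an engineer would, in place of code of your own. Each camera call takes 0.05 s, during which the arm holds its last target.

TASK

The three turned sleeves stand in one another's nests: put each into the nest whose colour matches the painted ring on its upper end (brass bush in red, black steel sleeve in yellow, bright sleeve in blue), parking one in the empty grey nest while you exchange them. Pick them up and set them down upright, flat on the nest floors and near the middle; do not knock them over or drop them, and leave the gauge, jar and wrench alone.

Things in the scene. Friction and masses are not known exactly. Their poses are not given: they have to be found in the camera images.
- brass_bush_center (a point): Brass bush, a tube 66 mm tall: body 40 mm outside diameter, foot flange 46 mm diameter by 6 mm high, 28 mm bore, top 8 mm painted red; about 0.36 kg. Stands upright; z is its axis, so its yaw is of no matter. This point is its centre, half-way up: 33 mm above the floor of the nest when it stands in one.
- black_sleeve_center (a point): Black steel sleeve, a plain tube 56 mm tall, 46 mm outside diameter, 32 mm bore, top 8 mm painted yellow; about 0.34 kg. Stands upright; z is its axis, so its yaw is of no matter. This point is its centre, half-way up: 28 mm above the floor of the nest when it stands in one.
- bright_sleeve_center (a point): Bright aluminium sleeve, a plain tube 60 mm tall, 50 mm outside diameter, 34 mm bore, top 8 mm painted blue; about 0.17 kg. Stands upright; z is its axis, so its yaw is of no matter. This point is its centre, half-way up: 30 mm above the floor of the nest when it stands in one.
- nest_red: Red nest, home of the brass bush, fixed to the bench: a shallow square tray 78 x 78 mm, 11 mm high overall, walls 6 mm thick, inner floor 66 x 66 mm lying 6 mm above the bench (rim 5 mm above the inner floor). Origin: centre of its underside on the bench (z = 0); z up, x and y along its sides
- nest_yellow: Yellow nest, home of the black steel sleeve, fixed to the bench: a shallow square tray 78 x 78 mm, 11 mm high overall, walls 6 mm thick, inner floor 66 x 66 mm lying 6 mm above the bench (rim 5 mm above the inner floor). Origin: centre of its underside on the bench (z = 0); z up, x and y along its sides
- nest_blue: Blue nest, home of the bright aluminium sleeve, fixed to the bench: a shallow square tray 78 x 78 mm, 11 mm high overall, walls 6 mm thick, inner floor 66 x 66 mm lying 6 mm above the bench (rim 5 mm above the inner floor). Origin: centre of its underside on the bench (z = 0); z up, x and y along its sides
- nest_grey: Grey spare nest, empty at the start, for parking, fixed to the bench: a shallow square tray 78 x 78 mm, 11 mm high overall, walls 6 mm thick, inner floor 66 x 66 mm lying 6 mm above the bench (rim 5 mm above the inner floor). Origin: centre of its underside on the bench (z = 0); z up, x and y along its sides
- snap_gauge: Bystander, to be left alone: loose teal C-shaped snap gauge lying flat, 126 mm across, 16 mm high. Origin: centre of the C, on the bench
- grease_jar: Bystander, to be left alone: loose green jar with a black cap, 70 mm diameter, 85 mm tall. Origin: centre of its underside
- wrench: Bystander, to be left alone: loose steel wrench, 200 mm long, lying flat roughly along y. Origin: its underside, about the middle; x along its length

How it is judged (in metres and radians):
On the way:
1. one of the sleeves stands parked and released in the grey nest (((horizontal distance between brass_bush_center and nest_grey below 0.015 m and z of brass_bush_center in the frame of nest_grey between 0.036 and 0.042 m and angle between brass_bush_center's own z axis and vertical below 0.1 rad and contact force between the fingers and brass_bush below 0.1 N) or (horizontal distance between black_sleeve_center and nest_grey below 0.015 m and z of black_sleeve_center in the frame of nest_grey between 0.031 and 0.037 m and angle between black_sleeve_center's own z axis and vertical below 0.1 rad and contact force between the fingers and black_sleeve below 0.1 N) or (horizontal distance between bright_sleeve_center and nest_grey below 0.015 m and z of bright_sleeve_center in the frame of nest_grey between 0.033 and 0.039 m and angle between bright_sleeve_center's own z axis and vertical below 0.1 rad and contact force between the fingers and bright_sleeve below 0.1 N))), for 0.2 s.
At the end, for the whole second after the job is handed in: Brass bush in the red nest, black steel sleeve in the yellow, bright sleeve in the blue: each centre within 15 mm of its nest's centre horizontally, flat on the nest floor (height within 3 mm), upright within 0.1 rad, released and at rest (horizontal distance between brass_bush_center and nest_red below 0.015 m and z of brass_bush_center in the frame of nest_red between 0.036 and 0.042 m and angle between each of brass_bush_center, black_sleeve_center, bright_sleeve_center's own z axis and vertical below 0.1 rad and linear speed of each of brass_bush, black_sleeve, bright_sleeve below 0.02 m/s and angular speed of each of brass_bush, black_sleeve, bright_sleeve below 0.2 rad/s and contact force between the fingers and brass_bush below 0.1 N and horizontal distance between black_sleeve_center and nest_yellow below 0.015 m and z of black_sleeve_center in the frame of nest_yellow between 0.031 and 0.037 m and contact force between the fingers and black_sleeve below 0.1 N and horizontal distance between bright_sleeve_center and nest_blue below 0.015 m and z of bright_sleeve_center in the frame of nest_blue between 0.033 and 0.039 m and contact force between the fingers and bright_sleeve below 0.1 N); the robot touches nothing.
It fails at once if a sleeve is knocked over (tilted more than 0.6 rad) (angle between any of brass_bush_center, black_sleeve_center, bright_sleeve_center's own z axis and vertical above 0.6 rad).
It fails at once if a sleeve is dropped (falls free of the fingers faster than 0.65 m/s, about 20 mm of fall) ((linear speed of brass_bush above 0.65 m/s and contact force between the fingers and brass_bush below 0.1 N) or (linear speed of black_sleeve above 0.65 m/s and contact force between the fingers and black_sleeve below 0.1 N) or (linear speed of bright_sleeve above 0.65 m/s and contact force between the fingers and bright_sleeve below 0.1 N)).
It fails at once if the gauge is shifted by more than 20 mm (distance of snap_gauge from where it was at the start of the episode above 0.02 m).
It fails at once if the jar is shifted by more than 20 mm (distance of grease_jar from where it was at the start of the episode above 0.02 m).
It fails at once if the wrench is shifted by more than 20 mm (distance of wrench from where it was at the start of the episode above 0.02 m).
It also fails if it takes over 99 s, if anything falls off the work surface, if the arm or the gripper's body presses on something with over 40 N, if the wrist force passes 120 N, or if a joint passes its speed limit or range.

## Working session

There is one attempt and no reset: what is moved stays moved. The work goes in short steps, Python scripts to look and compute and a tool call to move; the robot and the scene stay as the last step left them, time stands still between calls to the robot, and variables do not carry over. Pictures are saved under pics/ and viewed, and the job is handed in when it is done.

Besides the shell and the picture viewer there is one more tool, called after "Emit:" as name([rows], argument=value, ...), one row to a line, values as JSON. step_arm: Moves the arm, as the interface text tells. Its arguments: {"type":"object","properties":{"deltas":{"type":"array","items":{"type":"array","items":{"type":"number"}}},"squeeze":{"type":"number"}},"required":["deltas"]}

```bash
mkdir -p pics; cat > h.py <<'E'
from plant import r
import numpy as np, cv2
def snap(n,fn):
    ci=r.camera_info(n); im=r.capture(n); cv2.imwrite('pics/'+fn,im[:,:,::-1]); return np.array(im),ci
def ray(ci,u,v,wrist=False):
    f=200/np.tan(np.radians(ci['vertical_fov'])/2)
    x,y=u-ci['cx'],v-ci['cy']
    if wrist:
        rr=np.hypot(x,y);t=rr/f;d=np.array([np.sin(t)*x/max(rr,1e-9),np.sin(t)*y/max(rr,1e-9),np.cos(t)])
    else: d=np.array([x/f,y/f,1.])
    V=np.array(ci['view']);R=V[:3,:3];o=-R.T@V[:3,3];return o,R.T@d
def onz(ci,u,v,z,wrist=False):
    o,d=ray(ci,u,v,wrist);return o+d*(z-o[2])/d[2]
E
python3 - <<'E'
from h import *
s=r.get_state();print(s, r.grasp_offset)
for n in('scene','top','wrist'):
    im,ci=snap(n,n+'0.png');print(n,ci)
    np.save(n+'0.npy',im)
import pickle
E
```

```text
{'time_s': 0.0, 'joints': array([-5.16751055e+01,  2.05933490e+01,  6.33161413e-01, -2.05338342e-02,
       -7.01367662e+01, -1.65064274e+01]), 'qd': array([ 9.72230375e-02, -1.33944873e-01,  5.16788827e-02,  1.18878906e-02,
       -1.08870073e-04,  5.72181575e-02]), 'joint_torque': array([ 3.79301548e-05, -5.82715273e+01,  2.93050021e+01,  6.99712828e+00,
        6.71576199e-03, -1.45477657e-04]), 'tcp_pos': array([ 0.25063027, -0.62614026,  0.1908952 ]), 'eef_rot': array([-1.79990958e+02, -9.84428806e-02,  1.11811466e+02]), 'contact_force': array([0.09161054, 0.59700439, 0.0072991 ]), 'moment': array([0.05108514, 0.04678285, 0.0188125 ]), 'gripper_width': 0.0877037611786655} 0.0188
scene {'vertical_fov': 46.89769739813709, 'cx': 314.29080831590204, 'cy': 200.67692668278852, 'view': array([[ 0.68023805,  0.73278708,  0.01729995, -0.40975035],
       [ 0.56254939, -0.50678664, -0.65322698, -0.30378605],
       [-0.46990891,  0.45408193, -0.75696448,  1.57616434],
       [ 0.        ,  0.        ,  0.        ,  1.        ]])}
top {'vertical_fov': 43.62653116428794, 'cx': 309.53035467726033, 'cy': 205.41035209431922, 'view': array([[ 0.00773554, -0.9998873 ,  0.01286639, -0.00224327],
       [-0.99141676, -0.00934804, -0.13040486,  0.61740981],
       [ 0.13051044, -0.01174721, -0.99137734,  1.12942973],
       [ 0.        ,  0.        ,  0.        ,  1.        ]])}
wrist {'vertical_fov': 65.70646984690485, 'cx': 316.42967816421356, 'cy': 201.88122706132322, 'view': array([[-0.37298011,  0.92783481,  0.00289858,  0.67453267],
       [ 0.89454178,  0.35876373,  0.26661504, -0.03228029],
       [ 0.24633481,  0.10203501, -0.96379874,  0.39136102],
       [ 0.        ,  0.        ,  0.        ,  1.        ]])}
```

View pics/top0.png

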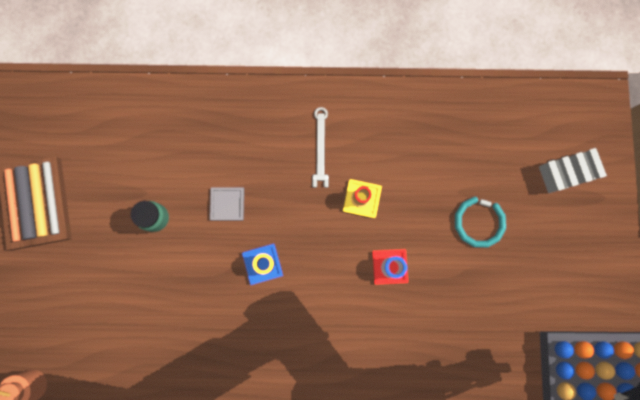

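View pics/scene0.png

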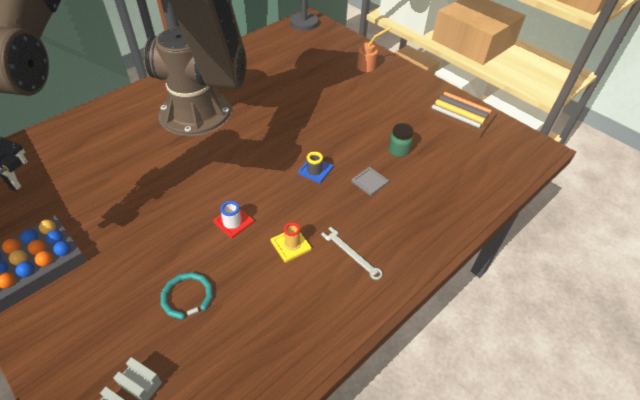

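The top view shows bright in red at (392,267), brass in yellow at (362,198), black in blue at (263,264), the empty grey nest at (227,204), the jar at (149,216), the wrench at (320,150) and the gauge at (481,222). The order will be bright→grey, brass→red, black→yellow, bright→blue. I'll measure positions coarsely next.

```bash
cat > coarse.py <<'E'
from h import *
def hullrect(im,m,ci,z,off=(0,0)):
    n,l,st,_=cv2.connectedComponentsWithStats(m.astype(np.uint8))
    k=1+np.argmax(st[1:,4]); ys,xs=np.where(l==k)
    P=np.array([onz(ci,x,y,z)[:2] for x,y in zip(xs,ys)],np.float32)
    return cv2.minAreaRect(P), len(xs)
def masks(im):
    h=cv2.cvtColor(im,cv2.COLOR_RGB2HSV).astype(int);H,S,V=h[...,0],h[...,1],h[...,2]
    return dict(red=((H<5)|(H>174))&(S>170)&(V>110), yellow=(abs(H-28)<6)&(S>150)&(V>120), blue=(abs(H-110)<12)&(S>130)&(V>70), grey=(S<40)&(V>70)&(V<190))
def win(m,u,v,w):
    o=np.zeros_like(m);o[v-w:v+w,u-w:u+w]=m[v-w:v+w,u-w:u+w];return o
E
python3 - <<'E'
from coarse import *
im=np.load('top0.npy');ci=r.camera_info('top');M=masks(im)
for c,u,v in(('red',391,267),('yellow',362,198),('blue',262,264),('grey',227,204)):
    print('nest',c,hullrect(im,win(M[c],u,v,28),ci,0.011))
for n,c,u,v,z in(('bright','blue',394,267,.066),('brass','red',362,196,.072),('black','yellow',263,264,.062)):
    print(n,hullrect(im,win(M[c],u,v,18),ci,z))
V=np.array(ci['view']);print(-V[:3,:3].T@V[:3,3])
big=cv2.resize(im[170:300,190:420],None,fx=3.4,fy=3.4,interpolation=cv2.INTER_CUBIC);cv2.imwrite('pics/topz.png',big[:,:,::-1])
E
```

```text
nest red (((0.47746559977531433, -0.18857701122760773), (0.08093716949224472, 0.08159254491329193), 3.3203110694885254), 619)
nest yellow (((0.640366792678833, -0.12365047633647919), (0.08039338886737823, 0.08087555319070816), 78.91362762451172), 540)
nest blue (((0.481494277715683, 0.11396008729934692), (0.0763225331902504, 0.07729674130678177), 16.279769897460938), 623)
nest grey (((0.6241622567176819, 0.20168879628181458), (0.07500501722097397, 0.0794014111161232), 0.5664666891098022), 1066)
bright (((0.47564980387687683, -0.19076406955718994), (0.040344178676605225, 0.04541754722595215), 0.4363459646701813), 130)
brass (((0.6396123766899109, -0.11754879355430603), (0.029085302725434303, 0.032932594418525696), 45.31471633911133), 49)
black (((0.48312199115753174, 0.1187564879655838), (0.011387581937015057, 0.0325310043990612), 78.98827362060547), 20)
[0.46472541 0.0167962  1.20023315]
```

View pics/topz.png

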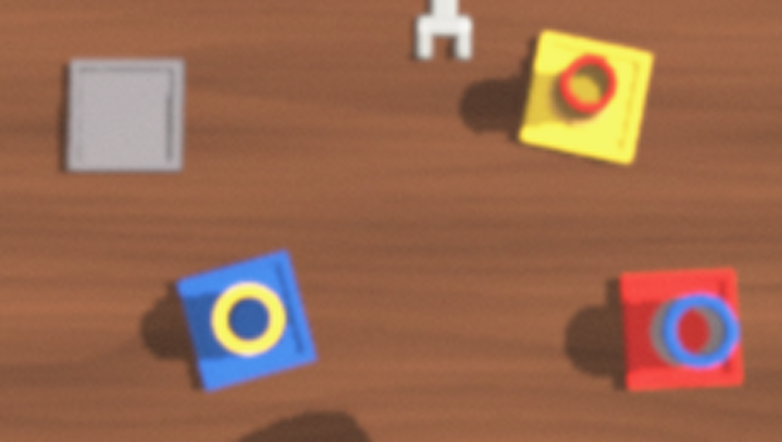

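View pics/wrist0.png

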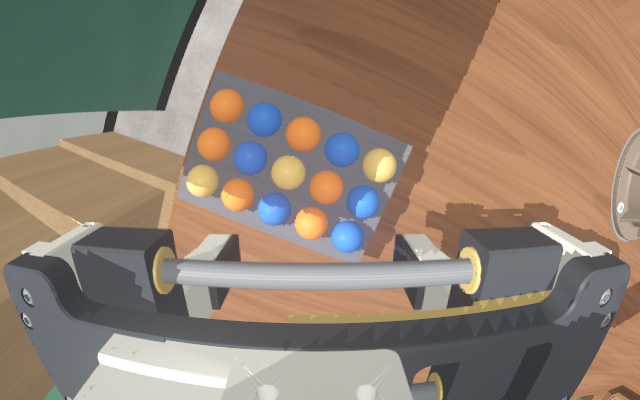

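Emit:
step_arm([
  [0, 0, 0.127, 0, 0, 0, 1],
  [0, 0, 0.127, 0, 0, 0, 1],
  [0, 0, 0.127, 0, 0, 0, 1],
  [0, 0, 0, 40, 20, 0, 1],
  [0, 0, 0, 40, 20, 0, 1],
  [0, 0, 0, 40, 20, 0, 1],
  [0, 0, 0, 40, 20, 0, 1],
  [0, 0, 0, 40, 20, 0, 1],
  [0, 0, 0, 40, 20, 0, 1],
  [0, 0, 0, 40, 20, 0, 1],
], squeeze=25)

```text
time_s: 1.15
tcp_pos: [0.3958, -0.3421, 0.1863]
eef_rot: [-179.6, -0.4, 88.5]
contact_force: [1.5, -0.5, 0.4]
gripper_width: 0.0879
```

```bash
python3 - <<'E'
from h import *
ci=r.camera_info('top')
for n,u,v,z in(('bright',396.1,267,.066),('brass',362.8,194.6,.072),('black',262.8,264,.062),('jar',149,216,.085)): print(n,onz(ci,u,v,z).round(4))
print(r.get_state())
E
```

```text
bright [ 0.4756 -0.1932  0.066 ]
brass [ 0.6393 -0.1182  0.072 ]
black [0.48   0.1079 0.062 ]
jar [0.5843 0.3623 0.085 ]
{'time_s': 1.15, 'joints': array([-19.54098964,   6.78383364, -18.26610011,  -0.27749064,
       -65.40250976, -71.82372406]), 'qd': array([ 53.39793941, -11.95370791, -13.8555224 ,  -0.39732186,
         2.28854322, -52.81099985]), 'joint_torque': array([ -7.09736377, -38.18694592,  27.80321181,   6.54557124,
        -0.32284646,   1.56338889]), 'tcp_pos': array([ 0.39578779, -0.34206591,  0.18633052]), 'eef_rot': array([-179.64830517,   -0.38006097,   88.51762049]), 'contact_force': array([ 1.49282455, -0.52650356,  0.4290624 ]), 'moment': array([-0.09518251, -0.23402643,  0.01589234]), 'gripper_width': 0.08789720073379921}
```

Emit:
step_arm([
  [0, 0, -0.01, 38, 20, 0, 1],
  [0, 0, -0.01, 38, 20, 0, 1],
  [0, 0, 0, 30, 15, 0, 1],
  [0, 0, 0, 15, 8, 0, 1],
  [0, 0, 0, 0, 0, 0, 1],
  [0, 0, 0, 0, 0, 0, 1],
])

```text
time_s: 1.75
tcp_pos: [0.4638, -0.2116, 0.1868]
eef_rot: [-179.7, -0.4, 90.1]
contact_force: [-0.6, -0.1, 0.1]
gripper_width: 0.0876
```

```bash
python3 - <<'E'
from h import *
im,ci=snap('wrist','w1.png');np.save('w1.npy',im)
print(r.get_state()['tcp_pos'],r.get_state()['eef_rot']);V=np.array(ci['view']);print(-V[:3,:3].T@V[:3,3])
E
```

```text
[ 0.46374564 -0.21188369  0.18679688] [-179.70180839   -0.43449482   90.07910591]
[ 0.39298485 -0.21426721  0.37999317]
```

View pics/w1.png

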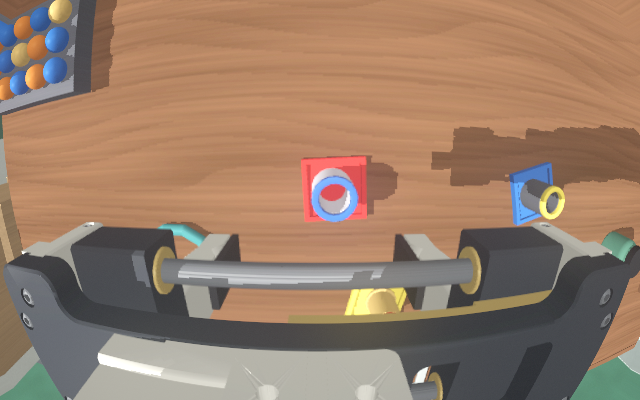

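The wrist view shows the bright sleeve's rim at about (334,199) in the red nest (335,188), and the black sleeve's rim at (552,202) in the blue nest (535,193).

```bash
cat > wm.py <<'E'
from coarse import *
def ringw(im,ci,mask,u,v,w,z,wrist=True,show=False):
    """ellipse/rim: pixels of colour comp cast to top plane; outer min circle + hole centre"""
    m=win(mask,u,v,w);ys,xs=np.where(m)
    P=np.array([onz(ci,x,y,z,wrist)[:2] for x,y in zip(xs,ys)],np.float32)
    return len(xs),P
def topcircle(im,ci,mask,u,v,w,z,wrist=True):
    # paint's far side edge vs hole: contour of hole inside ring (bore at top plane)
    m=win(mask,u,v,w).astype(np.uint8)
    cs,h=cv2.findContours(m,cv2.RETR_CCOMP,cv2.CHAIN_APPROX_NONE)
    out=[]
    for c,hh in zip(cs,h[0]):
        if len(c)<12: continue
        P=np.array([onz(ci,x,y,z,wrist)[:2] for x,y in c[:,0]],np.float32)
        (cx,cy),rad=cv2.minEnclosingCircle(P); out.append(('hole' if hh[3]>=0 else 'outer',round(cx,4),round(cy,4),round(2*rad,4)))
    return out
def nest(im,ci,mask,u,v,w,z=.011):
    m=win(mask,u,v,w).astype(np.uint8);n,l,st,_=cv2.connectedComponentsWithStats(m)
    k=1+np.argmax(st[1:,4]);ys,xs=np.where(l==k)
    P=np.array([onz(ci,x,y,z,True)[:2] for x,y in zip(xs,ys)],np.float32)
    return cv2.minAreaRect(P)
E
python3 - <<'E'
from wm import *
im=np.load('w1.npy');ci=r.camera_info('wrist');M=masks(im)
print('red',nest(im,ci,M['red'],335,188,45)); print('blue',nest(im,ci,M['blue'],533,195,38))
print(topcircle(im,ci,M['blue'],334,195,38,.066));print(topcircle(im,ci,M['yellow'],550,200,30,.062))
E
```

```text
Traceback (most recent call last):
  File "wm.py", line 19, in nest
    k=1+np.argmax(st[1:,4]);ys,xs=np.where(l==k)
        ~~~~~~~~~^^^^^^^^^^
ValueError: attempt to get argmax of an empty sequence
```

```bash
python3 - <<'E'
from wm import *
im=np.load('w1.npy');h=cv2.cvtColor(im,cv2.COLOR_RGB2HSV)
for u,v in((310,190),(350,163),(355,210),(520,185),(543,172),(318,200),(352,200),(560,205),(334,218),(330,188)):print(u,v,h[v,u])
E
sed -i 's/(S>170)&(V>110)/(S>140)\&(V>90)/' coarse.py
python3 - <<'E'
import sys;sys.path.insert(0,'.')
E
python3 - <<'E'
from wm import *
im=np.load('w1.npy');ci=r.camera_info('wrist');M=masks(im)
print(topcircle(im,ci,M['blue'],334,195,38,.066));print(topcircle(im,ci,M['yellow'],550,200,30,.062))
print('red',M['red'].sum());print('blue',nest(im,ci,M['blue'],533,195,38))
print('red',nest(im,ci,M['red'],335,188,45))
E
```

```text
310 190 [179 158 234]
350 163 [  1 144 255]
355 210 [  0 143 255]
520 185 [105 149 255]
543 172 [108 149 195]
318 200 [112 108 211]
352 200 [106 127 255]
560 205 [ 30 118 255]
334 218 [107 134 255]
330 188 [179 162 222]
[('outer', 0.4749, -0.1926, 0.0473)]Traceback (most recent call last):
  File "<stdin>", line 3, in <module>
  File "wm.py", line 12, in topcircle
    for c,hh in zip(cs,h[0]):
                       ~^^^
TypeError: 'NoneType' object is not subscriptable
```

```bash
sed -i 's/(S>140)&(V>90)/(S>115)\&(V>90)/; s/(abs(H-28)<6)&(S>150)/(abs(H-29)<6)\&(S>80)/; s/(S>130)&(V>70)/(S>85)\&(V>60)/' coarse.py
python3 - <<'E'
from wm import *
im=np.load('w1.npy');ci=r.camera_info('wrist');M=masks(im)
print(topcircle(im,ci,M['blue'],334,195,38,.066));print(topcircle(im,ci,M['yellow'],550,200,30,.062))
print('blue',nest(im,ci,M['blue'],533,195,38))
print('red',nest(im,ci,M['red'],335,188,45))
E
```

```text
[('outer', 0.4746, -0.1929, 0.0494), ('hole', 0.4741, -0.1925, 0.0362)]
[('outer', 0.4794, 0.1052, 0.0515), ('hole', 0.479, 0.104, 0.0315)]
blue ((0.4793785810470581, 0.11022420972585678), (0.08125460147857666, 0.08502299338579178), 16.606027603149414)
red ((0.4764477610588074, -0.1890445053577423), (0.07978833466768265, 0.07926477491855621), 2.857663154602051)
```

Emit:
step_arm([
  [0, 0, 0, 19, 11, 0, 1],
  [0, 0, 0, 0, 0, 30, 1],
  [0, 0, 0, 0, 0, 40, 1],
  [0, 0, 0, 0, 0, 20, 1],
  [0, 0, 0, 0, 0, 0, 1],
])

```text
time_s: 2.3
tcp_pos: [0.4735, -0.1966, 0.0954]
eef_rot: [-179.9, -0.4, 89.7]
contact_force: [-0.1, 0.3, 0.4]
gripper_width: 0.0877
```

Emit:
step_arm([
  [0, 0, 0, 4, 1, 10, 1],
  [0, 0, 0, 0, 0, 25, 1],
  [0, 0, 0, 0, 0, 20, 1],
  [0, 0, 0, 0, 0, 7, 1],
  [0, 0, 0, 0, 0, 0, 1],
])

```text
time_s: 2.8
tcp_pos: [0.4773, -0.1947, 0.0351]
eef_rot: [179.8, -0.3, 89.5]
contact_force: [0.3, -0.4, -0.2]
gripper_width: 0.0875
```

Emit:
step_arm([
  [0, 0, 0, 2, -3, 2, 1],
  [0, 0, 0, 0, 0, 0, 1],
  [0, 0, 0, 0, 0, 0, -1],
  [0, 0, 0, 0, 0, 0, -1],
  [0, 0, 0, 0, 0, 0, -1],
  [0, 0, 0, 0, 0, 0, -1],
], squeeze=25)

```text
time_s: 3.4
tcp_pos: [0.4769, -0.1929, 0.0371]
eef_rot: [179.4, -0.3, 89.5]
contact_force: [-0.1, 0.5, 0.0]
gripper_width: 0.0612
```

Emit:
step_arm([
  [0, 0, 0, 0, 0, 0, -1],
  [0, 0, 0, 0, 0, 0, -1],
  [0, 0, 0, 0, 0, 0, -1],
  [0, 0, 0, 0, 0, 0, -1],
])

```text
time_s: 3.8
tcp_pos: [0.477, -0.1929, 0.0372]
eef_rot: [179.4, -0.3, 89.5]
contact_force: [-0.5, 0.4, -0.4]
gripper_width: 0.029
```

```bash
python3 - <<'E'
from h import *
print(r.get_state()['gripper_width'])
im,ci=snap('wrist','w2.png');im,ci=snap('scene','s2.png')
b=cv2.resize(im[130:290,140:340],None,fx=3.5,fy=3.5);cv2.imwrite('pics/s2z.png',b[:,:,::-1])
E
```

```text
0.029049304590705993
```

View pics/w2.png

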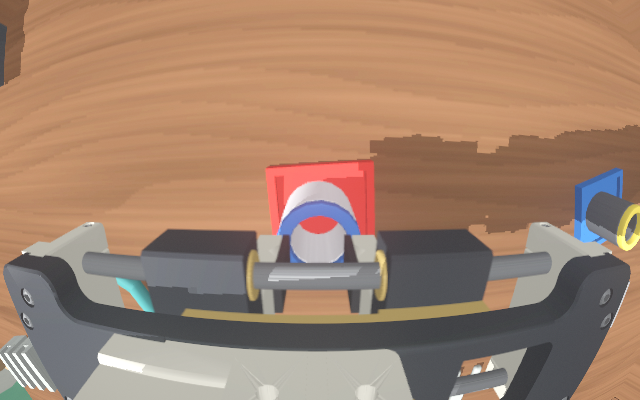

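View pics/s2z.png

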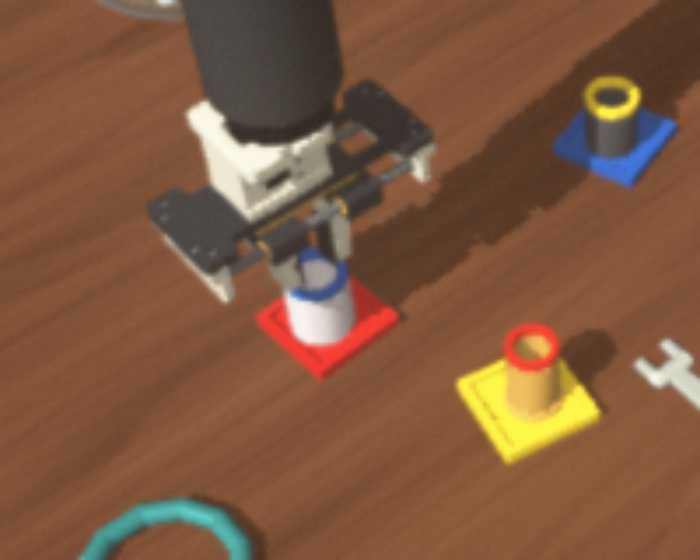

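```bash
cat >> h.py <<'E'
def proj(ci,p,wrist=False):
    f=200/np.tan(np.radians(ci['vertical_fov'])/2);V=np.array(ci['view']);q=V[:3,:3]@np.array(p)+V[:3,3]
    if wrist:
        t=np.arctan2(np.hypot(q[0],q[1]),q[2]);k=f*t/np.hypot(q[0],q[1]);return ci['cx']+k*q[0],ci['cy']+k*q[1]
    return ci['cx']+f*q[0]/q[2],ci['cy']+f*q[1]/q[2]
E
python3 - <<'E'
from wm import *
ci=r.camera_info('scene');t=r.get_state()['tcp_pos']
im=cv2.imread('pics/s2.png')[:,:,::-1].copy()
print('tcp px zoom',(np.array(proj(ci,t))-[140,130])*3.5,'+19',(np.array(proj(ci,t+[0,0,.019]))-[140,130])*3.5)
M=masks(im)
print(topcircle(im,ci,M['blue'],231,208,16,.066,False))
for d in(-.015,.015,-.03,.03):print(d,(np.array(proj(ci,t+[0,d,.05]))-[140,130])*3.5)
ci=r.camera_info('wrist');im=cv2.imread('pics/w2.png')[:,:,::-1].copy()
for y in(-.015,.015,-.025,.025):print('wrist',y,[np.round(proj(ci,t+[0,y,z],True)) for z in(0,.019,.05)])
print('ringctr',[np.round(proj(ci,[.4746+a,-.1928+b,.066],True)) for a,b in((0,0),(-.025,0),(.025,0),(0,.025),(0,-.025))])
E
```

```text
tcp px zoom [315.06043385 296.94840658] +19 [312.02289901 281.14031556]
[('outer', 0.4845, -0.1923, 0.0476), ('outer', 0.4627, -0.1818, 0.017)]
-0.015 [290.29221185 264.86938605]
0.015 [323.34078737 244.31472548]
-0.03 [273.48295181 275.32395569]
0.03 [339.58650827 234.21065069]
wrist -0.015 [array([295., 229.]), array([293., 240.]), array([289., 264.])]
wrist 0.015 [array([340., 229.]), array([342., 240.]), array([348., 263.])]
wrist -0.025 [array([280., 229.]), array([277., 240.]), array([270., 264.])]
wrist 0.025 [array([355., 228.]), array([359., 240.]), array([367., 263.])]
ringctr [array([318., 243.]), array([318., 201.]), array([318., 281.]), array([361., 242.]), array([275., 243.])]
```

```bash
python3 - <<'E'
from h import *
b=cv2.imread('pics/w2.png')[130:330,220:420];cv2.imwrite('pics/w2z.png',cv2.resize(b,None,fx=3,fy=3,interpolation=2))
E
```

```text
(no output)
```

View pics/w2z.png

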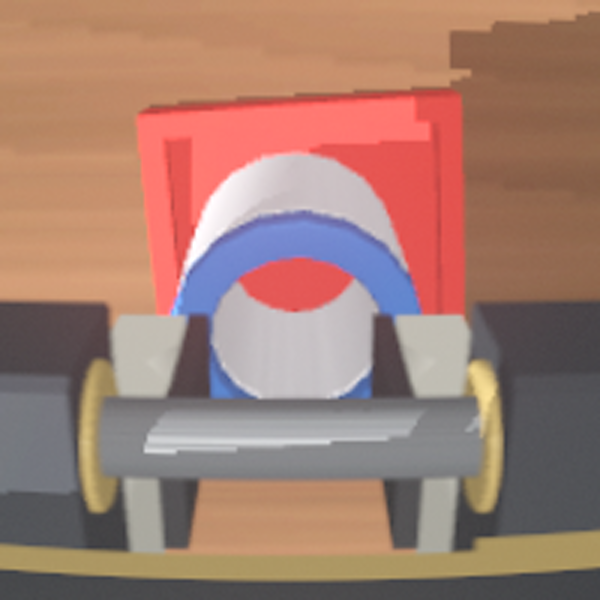

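```bash
python3 - <<'E'
from h import *
b=cv2.imread('pics/s2.png')[175:235,190:270];cv2.imwrite('pics/s2zz.png',cv2.resize(b,None,fx=9,fy=9,interpolation=2))
im,ci=snap('top','t2.png')
b=im[230:310,330:450];cv2.imwrite('pics/t2z.png',cv2.resize(b,None,fx=6,fy=6,interpolation=2)[:,:,::-1])
E
```

```text
(no output)
```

View pics/s2zz.png

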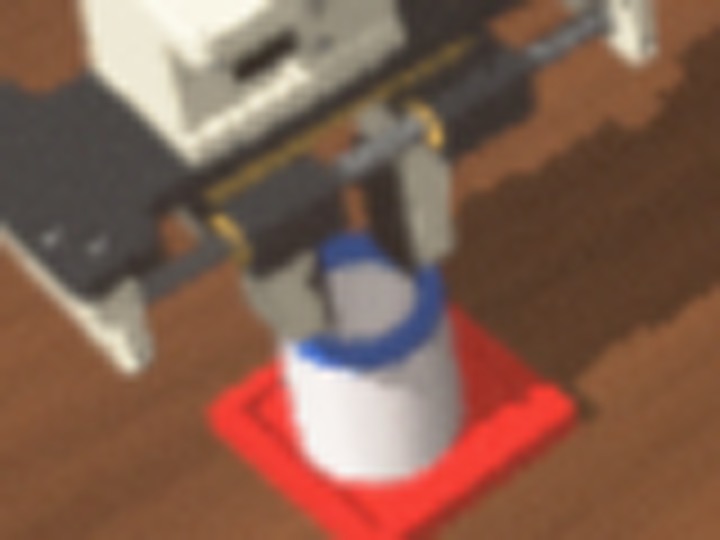

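View pics/t2z.png

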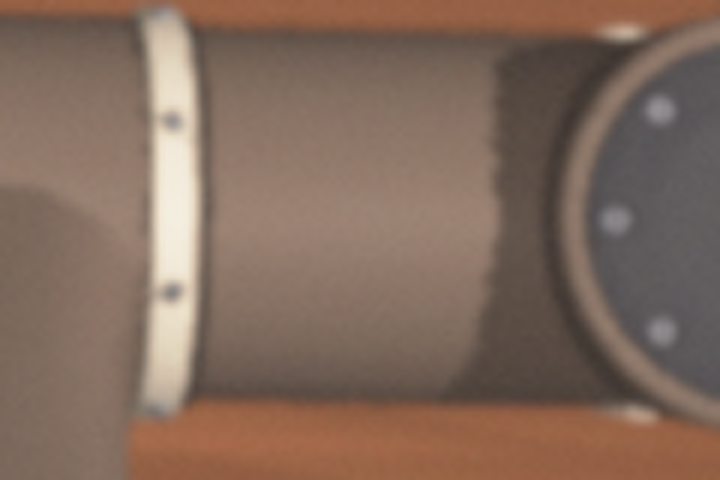

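```bash
python3 - <<'E'
from h import *
s=r.get_state();t=s['tcp_pos'];print(s['time_s'],t,s['gripper_width'],s['joint_torque'],s['contact_force'])
ci=r.camera_info('scene')
b=cv2.resize(cv2.imread('pics/s2.png')[175:235,190:270],None,fx=9,fy=9,interpolation=2)
P=lambda p:tuple(int(v) for v in (np.array(proj(ci,p))-[190,175])*9)
for z in(.037,.0558,.1):
  for sg in(-1,1):
    q=[t+[dx,sg*w,z-.0372] for dx,w in((-.0095,.0145),(.0095,.0145),(.0095,.0355),(-.0095,.0355))]
    cv2.polylines(b,[np.array([P(x) for x in q],np.int32)],True,(0,255,0) if z<.05 else (0,255,255) if z<.06 else (255,0,255),1)
for z,rr in((.006,.025),(.066,.025),(.066,.017)):
  cv2.polylines(b,[np.array([P([.4746+rr*np.cos(a),-.1928+rr*np.sin(a),z]) for a in np.linspace(0,6.28,40)],np.int32)],True,(0,0,0),1)
cv2.imwrite('pics/ov.png',b)
E
```

```text
3.95 [ 0.47700339 -0.19284769  0.03719364] 0.01705741453601512 [ 4.48367182e-04 -4.22636712e+01  2.17688888e+01  5.17227218e+00
 -4.27926017e-02 -8.47683225e-06] [-0.7287481  -0.00765376  1.42464492]
```

View pics/ov.png

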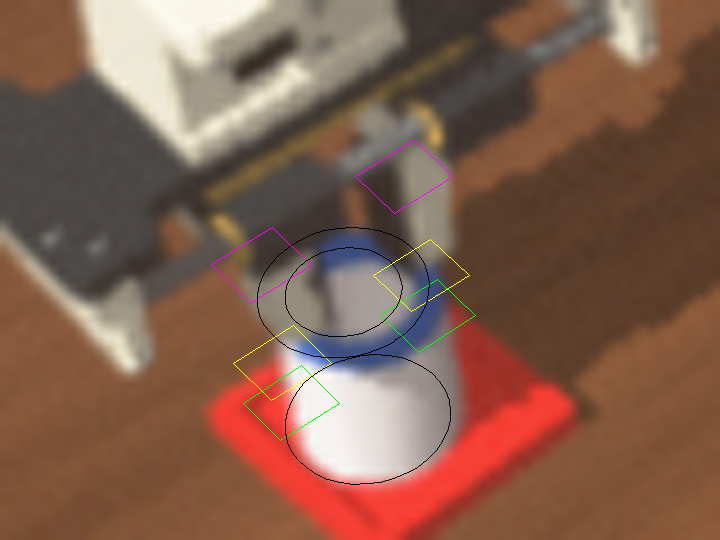

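Fingers now read 17 mm and are still closing, so they are not on the sleeve. In the scene view the tips end near the rim, about 28 mm higher than the reported TCP predicts. I'll raise the arm and check where the tips really are.

Emit:
step_arm([
  [0, 0, 0, 0, 0, -20, -1],
  [0, 0, 0, 0, 0, -30, -1],
  [0, 0, 0, 0, 0, -30, -1],
  [0, 0, 0, 0, 0, 0, -1],
])

```text
time_s: 4.35
tcp_pos: [0.475, -0.1934, 0.1187]
eef_rot: [179.6, -0.3, 89.5]
contact_force: [0.2, 0.0, -0.6]
gripper_width: 0.0005
```

```bash
cat > tip.py <<'E'
import sys
from h import *
s=r.get_state();t=s['tcp_pos'];print(t,s['eef_rot'],s['gripper_width'],s['contact_force'])
im,ci=snap('scene',sys.argv[1])
u,v=proj(ci,t);x0,y0=int(u)-45,int(v)-35
b=cv2.resize(im[y0:y0+60,x0:x0+90],None,fx=8,fy=8,interpolation=2)[:,:,::-1].copy()
P=lambda p:tuple(int(q) for q in (np.array(proj(ci,p))-[x0,y0])*8)
cv2.circle(b,P(t),4,(0,255,0),-1);cv2.circle(b,P(t+[0,0,.0188]),4,(0,255,255),-1)
cv2.imwrite('pics/z_'+sys.argv[1],b)
E
python3 tip.py s3.png
```

```text
[ 0.47501753 -0.19336127  0.11869356] [179.59007906  -0.26643027  89.51084693] 0.000525426854549877 [ 0.18661514  0.0109663  -0.59080404]
```

View pics/z_s3.png

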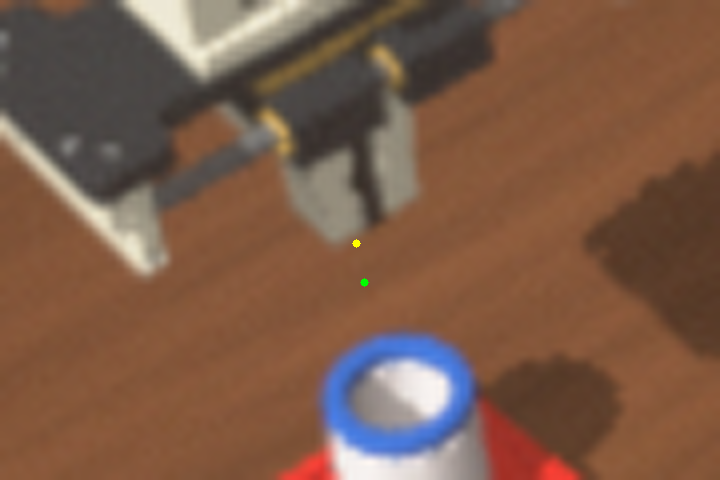

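```bash
python3 - <<'E'
from wm import *
ci=r.camera_info('scene');im=cv2.imread('pics/s3.png')[:,:,::-1].copy();t=r.get_state()['tcp_pos']
u,v=proj(ci,t);x0,y0=int(u)-45,int(v)-35
print(topcircle(im,ci,masks(im)['blue'],231,210,16,.066,False))
ring=np.array([x0+399/8,y0+392/8]);d=ring-np.array(proj(ci,[.4746,-.1928,.066]));print('scene bias px',d)
V=np.array(ci['view']);print('cam',-V[:3,:3].T@V[:3,3])
for dz in(0,.015,.02,.025,.03,.035):
  print(dz,[((np.array(proj(ci,t+[dx,0,dz]))+d-[x0,y0])*8).round() for dx in(0,.0095)])
# wrist check
im,ci=snap('wrist','w3.png');M=masks(im);u,v=map(int,proj(ci,[.4746,-.1928,.066],True));print(u,v,topcircle(im,ci,M['blue'],u,v,50,.066))
E
```

```text
[('outer', 0.4777, -0.1918, 0.051), ('hole', 0.4776, -0.1911, 0.0369)]
scene bias px [1.70421135 0.57326012]
cam [ 1.1902761  -0.56940269  1.00174784]
0 [array([377., 289.]), array([395., 305.])]
0.015 [array([371., 257.]), array([389., 274.])]
0.02 [array([369., 247.]), array([387., 263.])]
0.025 [array([367., 236.]), array([385., 253.])]
0.03 [array([365., 225.]), array([383., 242.])]
0.035 [array([363., 214.]), array([381., 231.])]
317 207 [('outer', 0.4744, -0.1924, 0.0498), ('hole', 0.4738, -0.1922, 0.0352)]
```

View pics/w3.png

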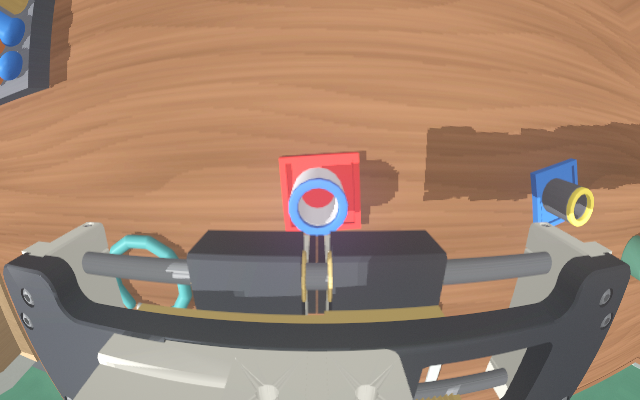

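```bash
python3 - <<'E'
from wm import *
ci=r.camera_info('wrist');t=r.get_state()['tcp_pos']
for dz in(0,.02,.025,.03,.035,.04,.066):print(dz,[np.round(proj(ci,t+[dx,0,dz],True),1) for dx in(-.0095,0)])
b=cv2.imread('pics/w3.png')[200:320,270:370];cv2.imwrite('pics/w3z.png',cv2.resize(b,None,fx=5,fy=5,interpolation=2))
E
```

```text
0 [array([317.4, 215.3]), array([317.5, 228.9])]
0.02 [array([317.7, 225.8]), array([317.8, 240.5])]
0.025 [array([317.8, 228.7]), array([317.9, 243.8])]
0.03 [array([317.9, 231.8]), array([318. , 247.3])]
0.035 [array([318. , 235.1]), array([318.1, 250.9])]
0.04 [array([318.1, 238.6]), array([318.2, 254.7])]
0.066 [array([318.9, 260.3]), array([318.9, 278.4])]
```

View pics/w3z.png

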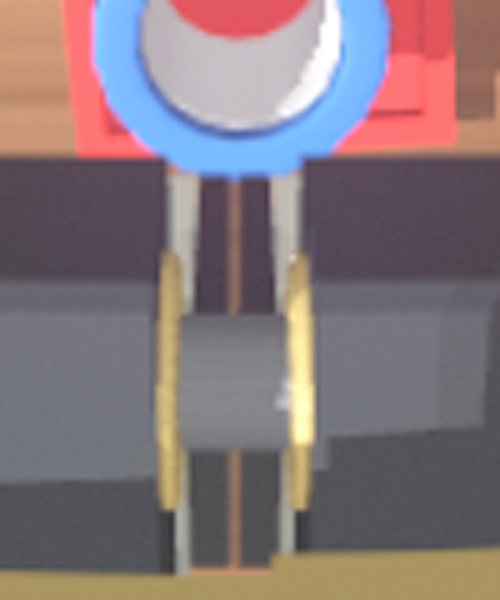

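Both views agree that the real fingertips sit about 33 mm above the nominal TCP, while the arm and camera poses are right. That explains the empty close above the rim. From here I'll use tip z = TCP z + 33 mm. Opening, then descending again.

Emit:
step_arm([
  [0, 0, 0, 0, 0, 0, 1],
  [0, 0, 0, 0, 0, 0, 1],
  [0, 0, 0, 0, 0, 0, 1],
  [0, 0, 0, 0, 0, 0, 1],
  [0, 0, 0, 0, 0, 0, 1],
  [0, 0, 0, 0, 0, 0, 1],
  [0, 0, 0, 0, 0, 0, 1],
  [0, 0, 0, 0, 0, 25, 1],
  [0, 0, 0, 0, 0, 30, 1],
  [0, 0, 0, 0, 0, 20, 1],
])

```text
time_s: 5.45
tcp_pos: [0.4738, -0.1924, 0.0381]
eef_rot: [179.7, -0.3, 89.5]
contact_force: [-0.4, -0.4, 0.6]
gripper_width: 0.0749
```

Emit:
step_arm([
  [0, 0, 0, 0, 0, 0, 1],
  [0, 0, 0, 0, 0, 10, 1],
  [0, 0, 0, 0, 0, 10, 1],
  [0, 0, 0, 0, 0, 5, 1],
  [0, 0, 0, 0, 0, 0, 1],
])

```text
time_s: 5.95
tcp_pos: [0.4737, -0.1923, 0.0112]
eef_rot: [179.8, -0.3, 89.5]
contact_force: [-0.4, 0.3, -0.2]
gripper_width: 0.0876
```

Emit:
step_arm([
  [0, 0, 0, 0, 0, 0, -1],
  [0, 0, 0, 0, 0, 0, -1],
  [0, 0, 0, 0, 0, 0, -1],
  [0, 0, 0, 0, 0, 0, -1],
  [0, 0, 0, 0, 0, 0, -1],
  [0, 0, 0, 0, 0, 0, -1],
  [0, 0, 0, 0, 0, 0, -1],
], squeeze=20)

```text
time_s: 6.65
tcp_pos: [0.475, -0.1924, 0.0129]
eef_rot: [179.6, -0.3, 89.5]
contact_force: [0.2, 0.7, -1.2]
gripper_width: 0.05
```

```bash
python3 tip.py s4.png
```

```text
[ 0.47504236 -0.19236815  0.01294116] [179.64445585  -0.31100957  89.50016622] 0.050029301749223175 [ 0.24788875  0.71618291 -1.20996211]
```

View pics/z_s4.png

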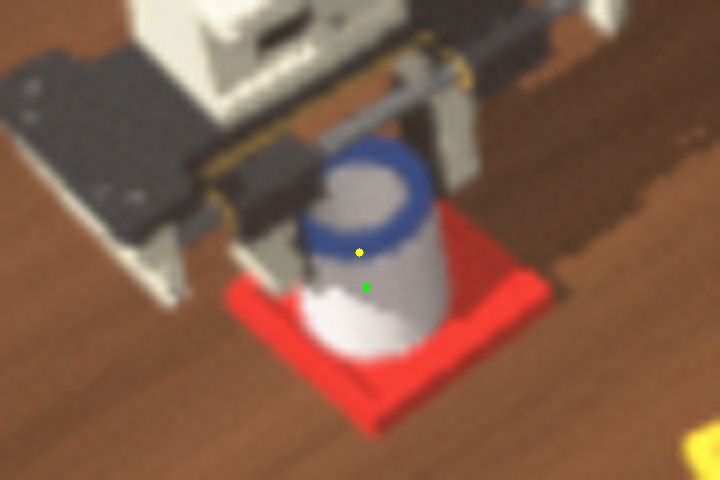

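Emit:
step_arm([
  [0, 0, 0, 0, 0, -10, -1],
  [0, 0, 0, 0, 0, -20, -1],
  [0, 0, 0, 0, 0, -35, -1],
  [0, 0, 0, 0, 0, -35, -1],
  [0, 0, 0, 0, 0, -5, -1],
  [0, 0, 0, 0, 0, 0, -1],
])

```text
time_s: 7.3
tcp_pos: [0.4722, -0.1931, 0.1231]
eef_rot: [179.9, -0.3, 89.5]
contact_force: [0.5, 0.4, -2.2]
gripper_width: 0.0505
```

Emit:
step_arm([
  [0, 0, 0, 20, 8, 0, -1],
  [0, 0, 0, 30, 12, 0, -1],
  [0, 0, 0, 40, 15, 0, -1],
  [0, 0, 0, 40, 15, 0, -1],
  [0, 0, 0, 40, 15, 0, -1],
  [0, 0, 0, 40, 15, 0, -1],
  [0, 0, 0, 40, 15, 0, -1],
  [0, 0, 0, 40, 15, 0, -1],
  [0, 0, 0, 30, 10, 0, -1],
  [0, 0, 0, 15, 5, 0, -1],
])

```text
time_s: 8.3
tcp_pos: [0.5978, 0.15, 0.1147]
eef_rot: [-179.3, -0.1, 89.1]
contact_force: [-0.2, -0.6, -2.0]
gripper_width: 0.0502
```

Emit:
step_arm([
  [0, 0, 0, 0, 0, 0, -1],
  [0, 0, 0, 0, 0, 0, -1],
])

```text
time_s: 8.5
tcp_pos: [0.5968, 0.1512, 0.112]
eef_rot: [-179.1, 0.0, 89.2]
contact_force: [-0.2, 0.1, -1.6]
gripper_width: 0.05
```

```bash
python3 - <<'E'
from h import *
im,ci=snap('wrist','w5.png');np.save('w5.npy',im);s=r.get_state();print(s['tcp_pos'],s['eef_rot'],np.round(proj(ci,[.6242,.2017,.011],True)))
E
```

```text
[0.59673348 0.15090032 0.11204126] [-1.79070038e+02  2.40505500e-02  8.91629351e+01] [367. 220.]
```

View pics/w5.png

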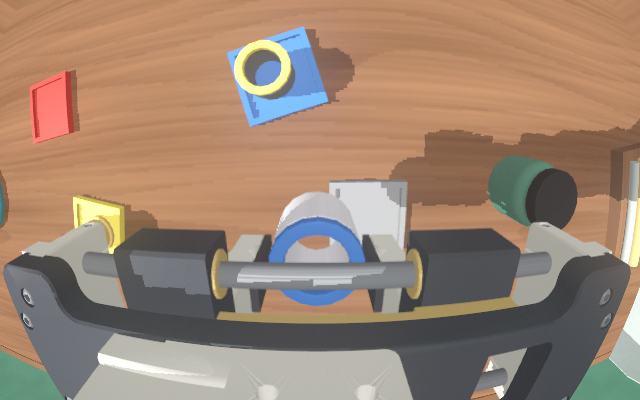

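The bright sleeve is held upright, with its rim centred near (317,261). The grey nest's −x edge runs from (330,182) to (407,181), and the black and blue nest at (265,75) is clear.

```bash
python3 - <<'E'
from wm import *
im=np.load('w5.npy');ci=r.camera_info('wrist');M=masks(im)
a=onz(ci,330,182,.011,True);b=onz(ci,407,180.5,.011,True);c=onz(ci,406,245,.011,True);print(a,b,c,np.linalg.norm(a-b))
d=(b-a)[:2]/np.linalg.norm(b-a);n=np.array([-d[1],d[0]]);n*=np.sign(n[0]);print('grey ctr',(a+b)[:2]/2+n*.039)
print('blue',nest(im,ci,M['blue'],278,75,55));print(topcircle(im,ci,M['yellow'],263,68,34,.062))
for x in (.619,.624,.629): print(np.round(proj(ci,[x-.039,.2,.011],True)))
E
```

```text
[0.58460897 0.16359883 0.011     ] [0.58354127 0.24071626 0.011     ] [0.65277169 0.24440591 0.011     ] 0.0771248195119583
grey ctr [0.62307138 0.20269745]
blue ((0.4805755019187927, 0.1138201653957367), (0.07853798568248749, 0.07805842161178589), 16.638957977294922)
[('outer', 0.4811, 0.1089, 0.0463)]
[367. 177.]
[367. 182.]
[367. 187.]
```

Emit:
step_arm([
  [-0.016, 0, 0, 25, 13, 0, -1],
  [0, 0, 0, 25, 13, 0, -1],
  [0, 0, 0, 5, 3, 0, -1],
  [0, 0, 0, 0, 0, 20, -1],
  [0, 0, 0, 0, 0, 25, -1],
  [0, 0, 0, 0, 0, 10, -1],
  [0, 0, 0, 0, 0, 0, -1],
])

```text
time_s: 9.25
tcp_pos: [0.6257, 0.1976, 0.0565]
eef_rot: [-180.0, 0.0, 88.7]
contact_force: [0.4, -0.3, -1.1]
gripper_width: 0.0503
```

Emit:
step_arm([
  [0, 0, 0, 5, -2, 5, -1],
  [0, 0, 0, 0, 0, 15, -1],
  [0, 0, 0, 0, 0, 12, -1],
  [0, 0, 0, 0, 0, 4, -1],
  [0, 0, 0, 0, 0, 0, -1],
])

```text
time_s: 9.75
tcp_pos: [0.6247, 0.2023, 0.0203]
eef_rot: [179.9, -0.0, 88.6]
contact_force: [1.1, -0.5, -1.9]
gripper_width: 0.0502
```

Emit:
step_arm([
  [0, 0, 0, 0, 0, 4, -1],
  [0, 0, 0, 0, 0, 2, -1],
  [0, 0, 0, 0, 0, 0, -1],
])

```text
time_s: 10.05
tcp_pos: [0.6252, 0.2026, 0.0142]
eef_rot: [179.8, -0.0, 88.6]
contact_force: [-0.3, -0.2, -1.9]
gripper_width: 0.0503
```

Emit:
step_arm([
  [0, 0, 0, 0, 0, 1, -1],
  [0, 0, 0, 0, 0, 1, -1],
])

```text
time_s: 10.25
tcp_pos: [0.6256, 0.2028, 0.013]
eef_rot: [179.8, -0.1, 88.6]
contact_force: [-3.6, -1.3, 6.9]
gripper_width: 0.0503
```

Contact with the floor. Opening.

Emit:
step_arm([
  [0, 0, 0, 0, 0, 0, 1],
  [0, 0, 0, 0, 0, 0, 1],
  [0, 0, 0, 0, 0, 0, 1],
  [0, 0, 0, 0, 0, 0, 1],
  [0, 0, 0, 0, 0, 0, 1],
])

```text
time_s: 10.75
tcp_pos: [0.6268, 0.2034, 0.0143]
eef_rot: [179.6, -0.1, 88.7]
contact_force: [0.0, -0.2, 0.1]
gripper_width: 0.0841
```

Emit:
step_arm([
  [0, 0, 0, 0, 0, -15, 1],
  [0, 0, 0, 0, 0, -30, 1],
  [0, 0, 0, 0, 0, -40, 1],
  [0, 0, 0, 0, 0, -30, 1],
  [0, 0, 0, 0, 0, 0, 1],
])

```text
time_s: 11.25
tcp_pos: [0.626, 0.2024, 0.1368]
eef_rot: [179.7, -0.0, 88.7]
contact_force: [0.3, 0.0, -0.1]
gripper_width: 0.0875
```

```bash
python3 - <<'E'
from wm import *
im,ci=snap('wrist','w6.png');np.save('w6.npy',im);s=r.get_state();print(s['tcp_pos'],s['eef_rot']);M=masks(im)
u,v=map(int,proj(ci,[.624,.202,.066],True));print(u,v,topcircle(im,ci,M['blue'],u,v,45,.066))
E
```

```text
[0.62519326 0.20221557 0.13492786] [ 1.79773393e+02 -1.41523808e-02  8.86632131e+01]
316 198 [('outer', 0.6248, 0.2019, 0.0497), ('hole', 0.6246, 0.2021, 0.0354)]
```

View pics/w6.png

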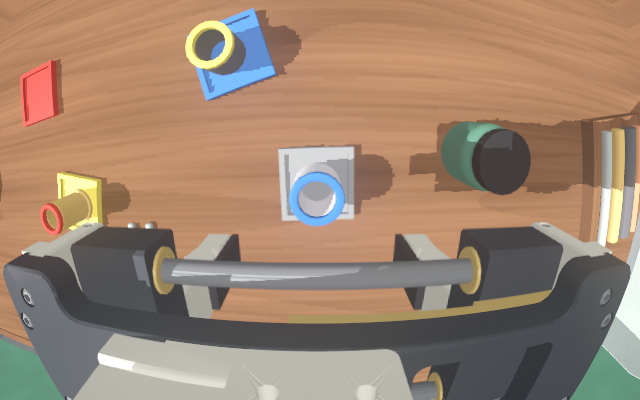

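The bright sleeve stands in the grey nest at (0.6248, 0.2020), rim at (317,198). Next is the brass bush.

Emit:
step_arm([
  [0, 0, 0, -25, 1, 0, 1],
  [0, 0, 0, -40, 2, 0, 1],
  [0, 0, 0, -45, 2, 0, 1],
  [0, 0, 0, -45, 2, 0, 1],
  [0, 0, 0, -45, 2, 0, 1],
  [0, 0, 0, -45, 2, 0, 1],
  [0, 0, 0, -45, 2, 0, 1],
  [0, 0, 0, -30, 1, 0, 1],
  [0, 0, 0, -10, 0, 0, 1],
  [0, 0, 0, 0, 0, 0, 1],
])

```text
time_s: 12.3
tcp_pos: [0.6277, -0.139, 0.1324]
eef_rot: [-179.9, -0.0, 88.8]
contact_force: [0.6, -0.1, -0.2]
gripper_width: 0.0877
```

```bash
python3 - <<'E'
from wm import *
im,ci=snap('wrist','w7.png');np.save('w7.npy',im);s=r.get_state();print(s['tcp_pos'],s['eef_rot']);M=masks(im)
u,v=map(int,proj(ci,[.639,-.118,.072],True));print(u,v,topcircle(im,ci,M['red'],u,v,40,.072))
u,v=map(int,proj(ci,[.64,-.123,.011],True));print(u,v,nest(im,ci,M['yellow'],u,v,55))
u,v=map(int,proj(ci,[.477,-.189,.011],True));print(u,v,nest(im,ci,M['red'],u,v,60))
E
```

```text
[ 0.62767684 -0.13827714  0.13232606] [-1.79858365e+02 -4.61641450e-02  8.88614721e+01]
341 216 [('outer', 0.6522, -0.1111, 0.022)]
332 199 ((0.6391746401786804, -0.1231764554977417), (0.07918141782283783, 0.07994074374437332), 78.58476257324219)Traceback (most recent call last):
  File "<stdin>", line 5, in <module>
  File "wm.py", line 19, in nest
    k=1+np.argmax(st[1:,4]);ys,xs=np.where(l==k)
        ~~~~~~~~~^^^^^^^^^^
    return _wrapfunc(a, 'argmax', axis=axis, out=out, **kwds)
    return bound(*args, **kwds)
ValueError: attempt to get argmax of an empty sequence
```

View pics/w7.png

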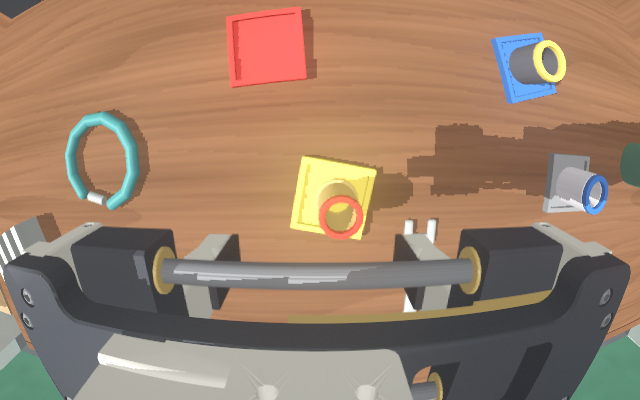

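The brass rim is at (341,217), against a prediction of (341,216). The empty red nest is at (267,47) and the yellow nest's centre measures (0.639, −0.123).

```bash
sed -i 's/(H<5)|(H>174))&(S>115)/(H<7)|(H>172))\&(S>125)/' coarse.py; python3 - <<'E'
from wm import *
im=np.load('w7.npy');ci=r.camera_info('wrist');M=masks(im)
print(topcircle(im,ci,M['red'],341,217,26,.072))
m=M['red'];m=m.copy();o=np.zeros_like(m);o[0:100,210:325]=m[0:100,210:325];ys,xs=np.where(o)
P=np.array([onz(ci,x,y,.011,True)[:2] for x,y in zip(xs,ys)],np.float32);print(len(xs),cv2.minAreaRect(P))
for p in((226,12),(301,8),(306,79),(231,86)):print(onz(ci,*p,.011,True))
for p in((320,217),(363,217),(341,197),(341,238)):print('brass',onz(ci,*p,.072,True))
E
```

```text
[('outer', 0.6272, -0.1294, 0.0046), ('outer', 0.6405, -0.1182, 0.0388)]
5602 ((0.4777095913887024, -0.18804703652858734), (0.0801246389746666, 0.07920465618371964), 3.1930251121520996)
[ 0.43538151 -0.22945204  0.011     ]
[ 0.43792899 -0.15091521  0.011     ]
[ 0.5150675  -0.14706597  0.011     ]
[ 0.51790026 -0.22401296  0.011     ]
brass [ 0.63912955 -0.13599939  0.072     ]
brass [ 0.63994396 -0.09869899  0.072     ]
brass [ 0.62170224 -0.11795273  0.072     ]
brass [ 0.65902768 -0.11775884  0.072     ]
```

Emit:
step_arm([
  [0, 0, 0, 20, 12, 0, 1],
  [0, 0, 0, 0, 0, 25, 1],
  [0, 0, 0, 0, 0, 30, 1],
  [0, 0, 0, 0, 0, 10, 1],
  [0, 0, 0, 0, 0, 0, 1],
])

```text
time_s: 12.85
tcp_pos: [0.6414, -0.1111, 0.0668]
eef_rot: [-180.0, -0.1, 89.2]
contact_force: [-0.1, -0.0, 0.7]
gripper_width: 0.0875
```

Emit:
step_arm([
  [0, 0, 0, -7, -2, 0, 1],
  [0, 0, 0, 0, 0, 15, 1],
  [0, 0, 0, 0, 0, 18, 1],
  [0, 0, 0, 0, 0, 12, 1],
  [0, 0, 0, 0, 0, 4, 1],
  [0, 0, 0, 0, 0, 0, 1],
])

```text
time_s: 13.45
tcp_pos: [0.6421, -0.118, 0.02]
eef_rot: [179.6, -0.1, 89.3]
contact_force: [0.2, -0.1, 0.5]
gripper_width: 0.0876
```

Emit:
step_arm([
  [0, 0, 0, 0, -3, 4, 1],
  [0, 0, 0, 0, 0, 0, -1],
  [0, 0, 0, 0, 0, 0, -1],
  [0, 0, 0, 0, 0, 0, -1],
  [0, 0, 0, 0, 0, 0, -1],
  [0, 0, 0, 0, 0, 0, -1],
  [0, 0, 0, 0, 0, 0, -1],
  [0, 0, 0, 0, 0, 0, -1],
  [0, 0, 0, 0, 0, 0, -1],
  [0, 0, 0, 0, 0, 0, -1],
], squeeze=30)

```text
time_s: 14.45
tcp_pos: [0.6406, -0.1181, 0.0183]
eef_rot: [179.4, -0.1, 89.3]
contact_force: [-0.2, -0.5, -0.2]
gripper_width: 0.0389
```

Emit:
step_arm([
  [0, 0, 0, 0, 0, 0, -1],
  [0, 0, 0, 0, 0, 0, -1],
])

```text
time_s: 14.65
tcp_pos: [0.6406, -0.1181, 0.0183]
eef_rot: [179.4, -0.1, 89.3]
contact_force: [0.5, 0.8, 0.4]
gripper_width: 0.0388
```

```bash
python3 tip.py s8.png
```

```text
[ 0.64059201 -0.11809259  0.01828578] [ 1.79429615e+02 -7.84253068e-02  8.92805124e+01] 0.03876987354434769 [0.52854619 0.80514904 0.43652413]
```

View pics/z_s8.png

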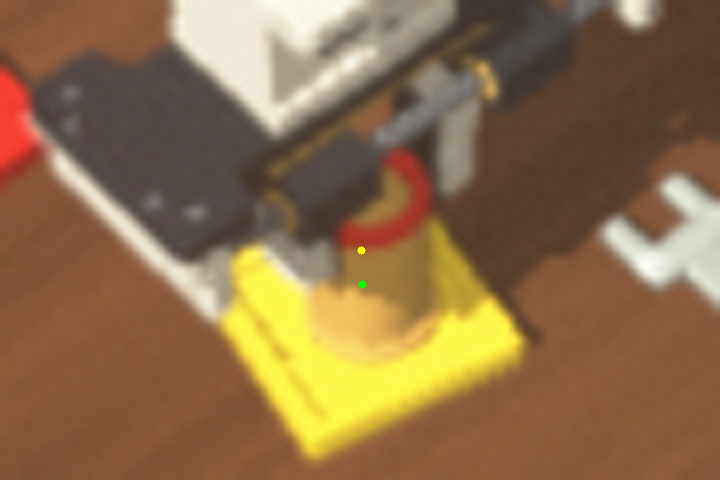

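Emit:
step_arm([
  [0, 0, 0, 0, 0, -10, -1],
  [0, 0, 0, 0, 0, -20, -1],
  [0, 0, 0, 0, 0, -30, -1],
  [0, 0, 0, 0, 0, -20, -1],
  [0, 0, 0, -10, -20, 0, -1],
  [0, 0, 0, -15, -35, 0, -1],
  [0, 0, 0, -15, -35, 0, -1],
  [0, 0, 0, -15, -35, 0, -1],
  [0, 0, 0, -8, -20, 0, -1],
  [0, 0, 0, 0, 0, 0, -1],
])

```text
time_s: 15.7
tcp_pos: [0.484, -0.1799, 0.1002]
eef_rot: [179.9, -0.2, 89.3]
contact_force: [0.9, -0.6, -3.2]
gripper_width: 0.039
```

Emit:
step_arm([
  [0, 0, 0, -8, -5, 0, -1],
  [0, 0, 0, 0, 0, 20, -1],
  [0, 0, 0, 0, 0, 25, -1],
  [0, 0, 0, 0, 0, 15, -1],
  [0, 0, 0, 0, 0, 5, -1],
  [0, 0, 0, 0, 0, 0, -1],
])

```text
time_s: 16.3
tcp_pos: [0.4818, -0.1892, 0.0357]
eef_rot: [179.7, -0.2, 89.3]
contact_force: [-0.5, -0.3, -3.9]
gripper_width: 0.0387
```

Emit:
step_arm([
  [0, 0, 0, 1, -4, 5, -1],
  [0, 0, 0, 0, -1, 6, -1],
  [0, 0, 0, 0, 0, 3, -1],
  [0, 0, 0, 0, 0, 1, -1],
])

```text
time_s: 16.7
tcp_pos: [0.4784, -0.1882, 0.0215]
eef_rot: [179.5, -0.1, 89.4]
contact_force: [0.5, 0.1, -2.9]
gripper_width: 0.0388
```

Emit:
step_arm([
  [0, 0, 0, 0, 0, 2, -1],
  [0, 0, 0, 0, 0, 1, -1],
  [0, 0, 0, 0, 0, 1, -1],
])

```text
time_s: 17.0
tcp_pos: [0.4792, -0.1882, 0.0182]
eef_rot: [179.4, -0.1, 89.4]
contact_force: [-4.2, 2.5, 13.8]
gripper_width: 0.0389
```

Emit:
step_arm([
  [0, 0, 0, 0, 0, 0, 1],
  [0, 0, 0, 0, 0, 0, 1],
  [0, 0, 0, 0, 0, 0, 1],
  [0, 0, 0, 0, 0, 0, 1],
  [0, 0, 0, 0, 0, 0, 1],
])

```text
time_s: 17.5
tcp_pos: [0.4815, -0.1886, 0.0199]
eef_rot: [179.2, -0.1, 89.5]
contact_force: [-0.7, 0.6, -0.6]
gripper_width: 0.0732
```

Emit:
step_arm([
  [0, 0, 0, 0, 0, -15, 1],
  [0, 0, 0, 0, 0, -30, 1],
  [0, 0, 0, 0, 0, -40, 1],
  [0, 0, 0, 0, 0, -30, 1],
  [0, 0, 0, 0, 0, 0, 1],
])

```text
time_s: 18.0
tcp_pos: [0.4789, -0.189, 0.138]
eef_rot: [179.4, -0.0, 89.5]
contact_force: [1.8, -0.6, -0.9]
gripper_width: 0.0874
```

```bash
python3 - <<'E'
from wm import *
im,ci=snap('wrist','w9.png');np.save('w9.npy',im);s=r.get_state();print(s['tcp_pos'],s['eef_rot'])
u,v=proj(ci,[.478,-.1885,.072],True);print(u,v)
E
```

```text
[ 0.47788324 -0.1886872   0.1361408 ] [ 1.79528390e+02 -8.52813406e-02  8.94279648e+01]
317.63752005668573 200.55886041648048
```

View pics/w9.png

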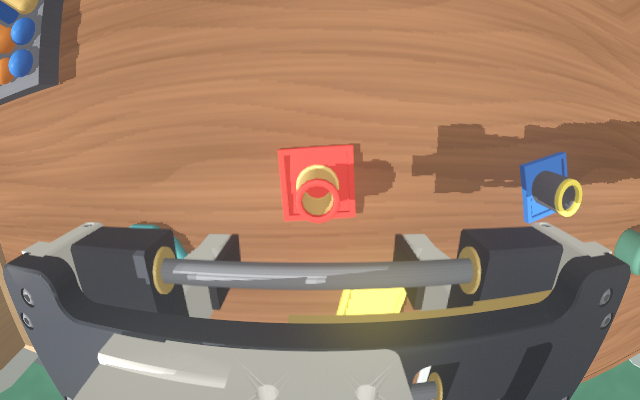

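The brass bush stands upright in the red nest, rim at (318,200), right on the prediction of (318,201). Next is black.

Emit:
step_arm([
  [0, 0, 0, 25, 0, 0, 1],
  [0, 0, 0, 40, 0, 0, 1],
  [0, 0, 0, 45, 0, 0, 1],
  [0, 0, 0, 45, 0, 0, 1],
  [0, 0, 0, 45, 0, 0, 1],
  [0, 0, 0, 45, 0, 0, 1],
  [0, 0, 0, 35, 0, 0, 1],
  [0, 0, 0, 20, 0, 0, 1],
  [0, 0, 0, 10, 0, 0, 1],
  [0, 0, 0, 0, 0, 0, 1],
])

```text
time_s: 19.05
tcp_pos: [0.4757, 0.1311, 0.1259]
eef_rot: [-179.8, 0.2, 89.2]
contact_force: [-0.0, -0.6, -0.8]
gripper_width: 0.0875
```

```bash
python3 - <<'E'
from wm import *
im,ci=snap('wrist','w10.png');np.save('w10.npy',im);s=r.get_state();print(s['tcp_pos'],s['eef_rot']);M=masks(im)
u,v=map(int,proj(ci,[.481,.1085,.062],True));print(u,v,topcircle(im,ci,M['yellow'],u,v,45,.062))
u,v=map(int,proj(ci,[.481,.113,.011],True));print(u,v,nest(im,ci,M['blue'],u,v,55))
E
```

```text
[0.47544805 0.13032541 0.12578774] [-1.79736300e+02  1.65121119e-01  8.91412053e+01]
291 209 [('outer', 0.4795, 0.1091, 0.0462), ('hole', 0.4826, 0.125, 0.0129), ('hole', 0.4789, 0.1094, 0.0326)]
299 195 ((0.4799186885356903, 0.11411488056182861), (0.07843578606843948, 0.07817933708429337), 16.499778747558594)
```

Emit:
step_arm([
  [0, 0, 0, -20, 4, 0, 1],
  [0, 0, 0, 0, 0, 25, 1],
  [0, 0, 0, 0, 0, 30, 1],
  [0, 0, 0, 0, 0, 10, 1],
  [0, 0, 0, 0, 0, 0, 1],
])

```text
time_s: 19.6
tcp_pos: [0.4785, 0.1043, 0.0586]
eef_rot: [-179.7, 0.2, 88.9]
contact_force: [-0.1, -0.2, -0.3]
gripper_width: 0.0876
```

Emit:
step_arm([
  [0, 0, 0, 5, 0, 0, 1],
  [0, 0, 0, 0, 0, 15, 1],
  [0, 0, 0, 0, 0, 18, 1],
  [0, 0, 0, 0, 0, 12, 1],
  [0, 0, 0, 0, 0, 4, 1],
  [0, 0, 0, 0, 0, 0, 1],
])

```text
time_s: 20.2
tcp_pos: [0.4835, 0.112, 0.0148]
eef_rot: [179.8, -0.1, 88.9]
contact_force: [0.1, -0.6, -0.8]
gripper_width: 0.0877
```

Emit:
step_arm([
  [0, 0, 0, -3, -4, 5, 1],
  [0, 0, 0, 0, -1, 2, 1],
  [0, 0, 0, 0, 0, 0, 1],
])

```text
time_s: 20.5
tcp_pos: [0.4795, 0.1098, 0.0094]
eef_rot: [179.6, -0.2, 88.9]
contact_force: [-0.5, -0.2, 0.4]
gripper_width: 0.0878
```

Emit:
step_arm([
  [0, 0, 0, 0, 0, 0, -1],
  [0, 0, 0, 0, 0, 0, -1],
  [0, 0, 0, 0, 0, 0, -1],
  [0, 0, 0, 0, 0, 0, -1],
  [0, 0, 0, 0, 0, 0, -1],
  [0, 0, 0, 0, 0, 0, -1],
  [0, 0, 0, 0, 0, 0, -1],
  [0, 0, 0, 0, 0, 0, -1],
  [0, 0, 0, 0, 0, 0, -1],
])

```text
time_s: 21.4
tcp_pos: [0.48, 0.11, 0.0104]
eef_rot: [179.6, -0.2, 88.9]
contact_force: [-0.5, -0.2, 0.8]
gripper_width: 0.0448
```

Emit:
step_arm([
  [0, 0, 0, 0, 0, -10, -1],
  [0, 0, 0, 0, 0, -20, -1],
  [0, 0, 0, 0, 0, -30, -1],
  [0, 0, 0, 0, 0, -30, -1],
  [0, 0, 0, 0, 0, 0, -1],
])

```text
time_s: 21.9
tcp_pos: [0.4764, 0.1082, 0.1031]
eef_rot: [179.9, -0.0, 88.9]
contact_force: [0.3, 0.2, -3.7]
gripper_width: 0.0447
```

Emit:
step_arm([
  [0, 0, 0, -20, 14, 0, -1],
  [0, 0, 0, -30, 20, 0, -1],
  [0, 0, 0, -38, 26, 0, -1],
  [0, 0, 0, -38, 26, 0, -1],
  [0, 0, 0, -38, 26, 0, -1],
  [0, 0, 0, -35, 24, 0, -1],
  [0, 0, 0, -15, 12, 0, -1],
  [0, 0, 0, 0, 0, 0, -1],
  [0, 0, 0, 0, 0, 0, -1],
])

```text
time_s: 22.8
tcp_pos: [0.6202, -0.1162, 0.0986]
eef_rot: [-179.6, -0.2, 88.9]
contact_force: [0.2, -0.1, -3.8]
gripper_width: 0.045
```

Emit:
step_arm([
  [-0.01, 0, 0, -7, 18, 0, -1],
  [0, 0, 0, 0, 0, 20, -1],
  [0, 0, 0, 0, 0, 25, -1],
  [0, 0, 0, 0, 0, 12, -1],
  [0, 0, 0, 0, 0, 0, -1],
])

```text
time_s: 23.3
tcp_pos: [0.6354, -0.119, 0.0395]
eef_rot: [179.9, -0.3, 89.1]
contact_force: [-0.5, 0.1, -4.0]
gripper_width: 0.0451
```

Emit:
step_arm([
  [0, 0, 0, -4, 4, 5, -1],
  [0, 0, 0, 0, 0, 10, -1],
  [0, 0, 0, 0, 0, 6, -1],
  [0, 0, 0, 0, 0, 2, -1],
  [0, 0, 0, 0, 0, 0, -1],
])

```text
time_s: 23.8
tcp_pos: [0.6409, -0.1221, 0.0175]
eef_rot: [179.8, -0.3, 89.2]
contact_force: [-0.1, -0.7, -3.1]
gripper_width: 0.0447
```

Emit:
step_arm([
  [0, 0, 0, -1, -1, 3, -1],
  [0, 0, 0, 0, 0, 2, -1],
  [0, 0, 0, 0, 0, 1, -1],
  [0, 0, 0, 0, 0, 1, -1],
])

```text
time_s: 24.2
tcp_pos: [0.6405, -0.1234, 0.011]
eef_rot: [179.7, -0.3, 89.2]
contact_force: [0.9, 0.2, -4.2]
gripper_width: 0.0452
```

Emit:
step_arm([
  [0, 0, 0, 0, 0, 1, -1],
  [0, 0, 0, 0, 0, 1, -1],
])

```text
time_s: 24.4
tcp_pos: [0.6407, -0.1235, 0.0104]
eef_rot: [179.6, -0.3, 89.2]
contact_force: [-5.1, 1.6, 9.2]
gripper_width: 0.0444
```

Contact. Release and rise.

Emit:
step_arm([
  [0, 0, 0, 0, 0, 0, 1],
  [0, 0, 0, 0, 0, 0, 1],
  [0, 0, 0, 0, 0, 0, 1],
  [0, 0, 0, 0, 0, 0, 1],
  [0, 0, 0, 0, 0, 0, 1],
])

```text
time_s: 24.9
tcp_pos: [0.643, -0.1236, 0.0124]
eef_rot: [179.4, -0.3, 89.3]
contact_force: [-0.8, 0.3, -0.6]
gripper_width: 0.0794
```

Emit:
step_arm([
  [0, 0, 0, 0, 0, -15, 1],
  [0, 0, 0, 0, 0, -30, 1],
  [0, 0, 0, 0, 0, -40, 1],
  [0, 0, 0, 0, 0, -30, 1],
  [0, 0, 0, 0, 0, 0, 1],
])

```text
time_s: 25.4
tcp_pos: [0.6415, -0.1247, 0.1347]
eef_rot: [179.4, -0.2, 89.3]
contact_force: [0.9, 0.2, -0.7]
gripper_width: 0.0876
```

```bash
python3 - <<'E'
from wm import *
im,ci=snap('wrist','w11.png');np.save('w11.npy',im);s=r.get_state();print(s['tcp_pos'],s['eef_rot']);M=masks(im)
u,v=map(int,proj(ci,[.64,-.1233,.062],True));print(u,v,topcircle(im,ci,M['yellow'],u,v,50,.062))
print(nest(im,ci,M['yellow'],u,v-10,55))
E
```

```text
[ 0.64060187 -0.12449337  0.13286804] [179.55247495  -0.21560789  89.27931145]
318 197 [('outer', 0.6277, -0.1235, 0.0915), ('hole', 0.6396, -0.1241, 0.0316), ('hole', 0.6224, -0.1253, 0.0354)]
((0.6405123472213745, -0.12340224534273148), (0.07920139282941818, 0.0824064165353775), 78.93759155273438)
```

View pics/w11.png

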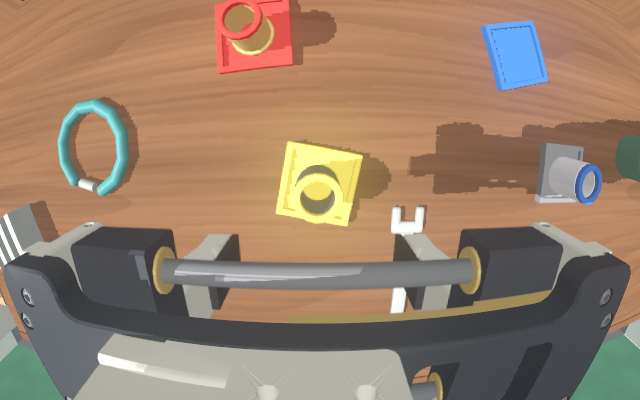

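The black sleeve stands centred in the yellow nest, rim at (318,197). The empty blue nest is at (515,54) and bright is in grey at the right. Going back for bright.

Emit:
step_arm([
  [0, 0, 0, 25, -1, 0, 1],
  [0, 0, 0, 40, -2, 0, 1],
  [0, 0, 0, 45, -2, 0, 1],
  [0, 0, 0, 45, -2, 0, 1],
  [0, 0, 0, 45, -2, 0, 1],
  [0, 0, 0, 45, -2, 0, 1],
  [0, 0, 0, 40, -1, 0, 1],
  [0, 0, 0, 25, 0, 0, 1],
  [0, 0, 0, 10, 0, 0, 1],
  [0, 0, 0, 0, 0, 0, 1],
])

```text
time_s: 26.45
tcp_pos: [0.6286, 0.2055, 0.1313]
eef_rot: [179.9, -0.1, 89.0]
contact_force: [-0.7, -0.1, -0.4]
gripper_width: 0.0877
```

```bash
python3 - <<'E'
from wm import *
im,ci=snap('wrist','w12.png');np.save('w12.npy',im);s=r.get_state();print(s['tcp_pos'],s['eef_rot']);M=masks(im)
u,v=map(int,proj(ci,[.6248,.202,.066],True));print(u,v,topcircle(im,ci,M['blue'],u,v,35,.066))
u,v=map(int,proj(ci,[.48,.114,.011],True));print(u,v);v=max(v,55);print(nest(im,ci,M['blue'],u,v,55))
E
```

```text
[0.62853278 0.20470424 0.13127858] [ 1.79924345e+02 -7.35664056e-02  8.90178394e+01]
312 198 [('outer', 0.625, 0.2018, 0.0497), ('hole', 0.6247, 0.2022, 0.0355)]
225 49
((0.4812796115875244, 0.11455128341913223), (0.07992055267095566, 0.07875333726406097), 16.65593147277832)
```

Emit:
step_arm([
  [0, 0, 0, -2, -4, 0, 1],
  [0, 0, 0, 0, 0, 25, 1],
  [0, 0, 0, 0, 0, 35, 1],
  [0, 0, 0, 0, 0, 20, 1],
  [0, 0, 0, 0, 0, 0, 1],
])

```text
time_s: 27.0
tcp_pos: [0.6244, 0.1957, 0.0508]
eef_rot: [179.8, -0.1, 88.6]
contact_force: [0.1, 0.1, 0.8]
gripper_width: 0.0877
```

Emit:
step_arm([
  [0, 0, 0, 5, -1, 5, 1],
  [0, 0, 0, 0, 0, 15, 1],
  [0, 0, 0, 0, 0, 12, 1],
  [0, 0, 0, 0, 0, 4, 1],
  [0, 0, 0, 0, 0, 0, 1],
])

```text
time_s: 27.5
tcp_pos: [0.6252, 0.1995, 0.0153]
eef_rot: [179.6, -0.2, 88.5]
contact_force: [-0.3, 0.5, 0.3]
gripper_width: 0.0879
```

Emit:
step_arm([
  [0, 0, 0, 2, -1, 5, 1],
  [0, 0, 0, 0, 0, 0, -1],
  [0, 0, 0, 0, 0, 0, -1],
  [0, 0, 0, 0, 0, 0, -1],
  [0, 0, 0, 0, 0, 0, -1],
  [0, 0, 0, 0, 0, 0, -1],
  [0, 0, 0, 0, 0, 0, -1],
  [0, 0, 0, 0, 0, 0, -1],
  [0, 0, 0, 0, 0, 0, -1],
], squeeze=20)

```text
time_s: 28.4
tcp_pos: [0.6252, 0.2027, 0.0114]
eef_rot: [179.5, -0.3, 88.5]
contact_force: [0.4, -0.4, -0.4]
gripper_width: 0.0501
```

Emit:
step_arm([
  [0, 0, 0, 0, 0, -10, -1],
  [0, 0, 0, 0, 0, -20, -1],
  [0, 0, 0, 0, 0, -30, -1],
  [0, 0, 0, 0, 0, -30, -1],
  [0, 0, 0, -10, -15, 0, -1],
  [0, 0, 0, -15, -25, 0, -1],
  [0, 0, 0, -20, -30, 0, -1],
  [0, 0, 0, -20, -30, 0, -1],
  [0, 0, 0, -10, -20, 0, -1],
  [0, 0, 0, 0, 0, 0, -1],
])

```text
time_s: 29.4
tcp_pos: [0.4971, 0.1265, 0.1077]
eef_rot: [179.6, -0.3, 88.5]
contact_force: [0.8, -1.2, -1.3]
gripper_width: 0.0497
```

Emit:
step_arm([
  [0, 0, 0, -11, -14, 0, -1],
  [0, 0, 0, 0, 0, 20, -1],
  [0, 0, 0, 0, 0, 25, -1],
  [0, 0, 0, 0, 0, 20, -1],
  [0, 0, 0, 0, 0, 5, -1],
  [0, 0, 0, 0, 0, 0, -1],
])

```text
time_s: 30.0
tcp_pos: [0.4869, 0.118, 0.0412]
eef_rot: [179.1, -0.5, 88.6]
contact_force: [0.7, -0.1, -1.5]
gripper_width: 0.0501
```

Emit:
step_arm([
  [0.008, 0, 0, -4, -6, 5, -1],
  [0, 0, 0, 0, 0, 10, -1],
  [0, 0, 0, 0, 0, 8, -1],
  [0, 0, 0, 0, 0, 2, -1],
  [0, 0, 0, 0, 0, 0, -1],
])

```text
time_s: 30.5
tcp_pos: [0.4825, 0.1152, 0.0166]
eef_rot: [179.4, -0.6, 88.6]
contact_force: [0.1, -0.8, -1.3]
gripper_width: 0.0502
```

Emit:
step_arm([
  [0, 0, 0, 0, -2, 3, -1],
  [0, 0, 0, 0, 0, 1, -1],
  [0, 0, 0, 0, 0, 1, -1],
  [0, 0, 0, 0, 0, 1, -1],
])

```text
time_s: 30.9
tcp_pos: [0.4812, 0.1157, 0.0113]
eef_rot: [179.4, -0.7, 88.6]
contact_force: [-5.7, 0.4, 15.0]
gripper_width: 0.0501
```

Emit:
step_arm([
  [0, 0, 0, 0, 0, 0, 1],
  [0, 0, 0, 0, 0, 0, 1],
  [0, 0, 0, 0, 0, 0, 1],
  [0, 0, 0, 0, 0, 0, 1],
  [0, 0, 0, 0, 0, 0, 1],
])

```text
time_s: 31.4
tcp_pos: [0.4823, 0.1164, 0.0123]
eef_rot: [179.2, -0.7, 88.7]
contact_force: [-0.1, -0.9, -1.1]
gripper_width: 0.084
```

Emit:
step_arm([
  [0, 0, 0, 0, 0, -15, 1],
  [0, 0, 0, 0, 0, -30, 1],
  [0, 0, 0, 0, 0, -40, 1],
  [0, 0, 0, 0, 0, -40, 1],
  [0, 0, 0, 0, 0, 0, 1],
  [0, 0, 0, 0, 0, 0, 1],
])

```text
time_s: 32.0
tcp_pos: [0.4797, 0.114, 0.141]
eef_rot: [179.4, -0.6, 88.6]
contact_force: [-0.3, 0.3, -0.6]
gripper_width: 0.0874
```

```bash
python3 - <<'E'
from wm import *
im,ci=snap('wrist','w13.png');s=r.get_state();print(s['tcp_pos'],s['eef_rot'],s['gripper_width'],s['contact_force']);M=masks(im)
u,v=map(int,proj(ci,[.481,.115,.066],True));print(u,v,topcircle(im,ci,M['blue'],u,v,60,.066))
snap('scene','s13.png')
E
```

```text
[0.48011522 0.1140772  0.14120764] [179.33523689  -0.59995301  88.66758888] 0.08755977772492332 [0.5477809  0.20099573 0.79900933]
317 200 [('outer', 0.4675, 0.1136, 0.0905), ('hole', 0.4804, 0.1151, 0.0355), ('hole', 0.4675, 0.114, 0.0447)]
```

View pics/w13.png

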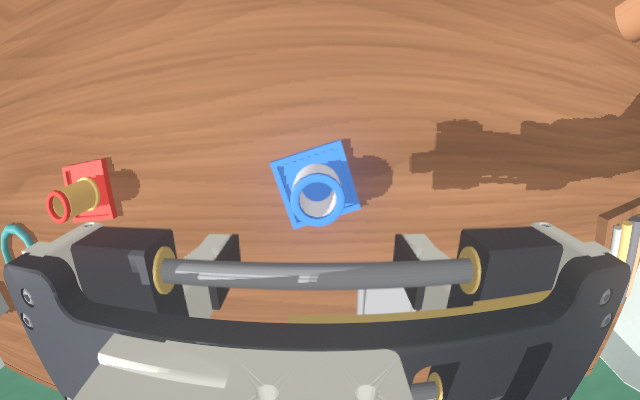

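View pics/s13.png

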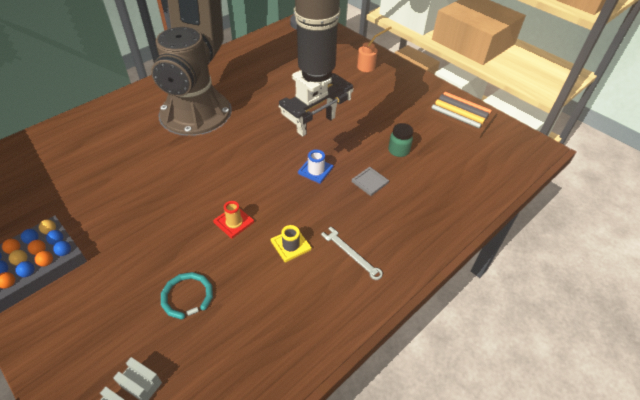

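All three stand upright in their own nests: brass in red at (233,216), black in yellow at (291,240), bright in blue at (316,163). The grey nest is empty, and the gauge, jar and wrench have not moved. The bright bore's centre is at (0.4804, 0.1151) and the blue nest's at about (0.4805, 0.114). Handing in.

```bash
python3 -c "
from plant import r
print(r.close_job())"
```

```text
the job is handed in; nothing more can be done
None
```

All three sleeves are in their own nests and the job was handed in at about 32 s. I parked the bright sleeve in the grey nest, moved brass to red and black to yellow, then brought bright over to blue.

- **Final positions:** in the last wrist-camera checks, black and bright measured within about 2 mm of their nest centres. Brass was checked by eye, its rim about 1 pixel from where it should appear. All three looked upright, and each was let go only after the wrist force showed it on the nest floor.
- **End state:** the gripper is open and raised clear. The gauge, jar and wrench look unmoved in the final picture; I compared them by eye and did not measure them.
- **What disagreed:** the real fingertips sit about 33 mm above the stated tool point. Because of that, my first close on the bright sleeve shut on nothing just above its rim. Two camera views confirmed the offset, and I allowed for it from then on.
- **Smaller oddities:**
  - The scene camera read about 3 mm off from the wrist camera.
  - The finger width read 1.2 mm under the true diameter on the brass and black sleeves at 30 N.

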